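Seat a culture dish in its stage frame and swing the clip over it

ROBOT

A 7-joint arm with a two-finger parallel gripper is mounted at the origin on a cart in front of the work surface, level with it; the furniture and walls round the work are solid. World frame = base frame: x ahead of the robot, y to its left, z up, the work surface at z = 0. Lengths are in m, angles in degrees, forces in N, time in s.
With the tool pointing down it reaches from about 0.4 to 0.85 m from the base axis. Payload 6.9 kg.
Tool frame: the origin (TCP) lies at the very end of the fingers, on their centre line; the grasp point (between the pads) lies 19 mm behind it; z points along the fingers, x is the direction in which the jaws open and shut, and the axes are right-handed (so a half turn about z gives the same grasp; the last joint's range is limited). The gripper opens to 85 mm and grips with 20 to 120 N. Pads are 22 mm wide; open, the fingers measure 114 mm over their backs; the gripper's body (76 mm by 85 mm) begins 54 mm behind the grasp point. The pads swing forward as they close: fully open they stand 13 mm farther back than shut.
Start: joints at [-66.893, 29.078, -13.613, 85.955, 7.202, 65.827, -8.869], TCP at [0.183, 0.597, 0.231] pointing down, gripper open.
Joint ranges: [-176.47, 176.47], [-13.61, 117.27], [-81.72, 77.17], [0.22, 143.17], [-87.28, 267.28], [10, 112.55], [-165.47, 165.47]. Speed limits (degrees/s): [136.94, 136.94, 180, 180, 180, 180, 180].

INTERFACE

Orientations are given as [roll, pitch, yaw] about the fixed x, y, z axes, in that order (R = Rz(yaw) Ry(pitch) Rx(roll)).
In Python, from rig import manip gives the robot as it stands.
- The arm moves only by the tool drive_tool, never from a script. Its argument "steps" is a list of rows, each a list of 4 numbers: the shift along the world's x, y, z in mm, then the turn about the world's z in degrees. In form: [[tx, ty, tz, roll], ...]. A call has 1 to 20 rows; each row is the pose to reach, as a shift and turn from the pose commanded when the call began; what a row does not reach only later rows make up. A row lasts 1/10 s, in which the tool goes at most 50 mm and 8.59 degrees, less where a joint would pass 70% of its speed; a pose out of reach is approached as far as the arm can. A call with a gripper value outside its range is refused whole. "jaw" is the gripper's target within -1 to 1 (fully open at 1, half-way at 0, shut at -1), set as the call begins (left out, the last holds). The fingers move at their own pace and stop on an object; the grip force is fixed at half the most. Time passes only in rows, so rows that repeat a pose let the fingers close. It gives the time, the measured TCP pose, the force and the opening at its end, in the units of the state.
- manip.sense(): the state, without advancing time (a new reading comes with each control period).
- manip.get_image(name): name is "side" or "top"; returns a dict with "color" (400x640x3 uint8, blue, green, red), "fx", "fy", "cx", "cy" (pixels), "R" (3x3) and "t" (3): a world point X has camera coordinates R X + t. Camera axes: x right, y down, z forward; pixel columns grow to the right and rows downward; lengths in m; the calibration is good to about 2 mm. A picture is of the moment at which its call begins. There is no depth.
- manip.close_job(): hands the job in, once; it reports no verdict.
Trained networks look in a picture, given as the dict that the camera call returned (one of the last four; its "shot" number tells which), for a name from the list of things; names that differ only in an ending like _2 or _b are one class to them, and where a whole thing is asked for, a point or a joint stands for the part that bears it (a point fixed in the world has none). Each returns a list of dicts, best first, with "conf" (0 to 1); they miss things now and then, are a little off and sometimes report something else, mostly with a low value. They report only what shows in the picture. A call takes as long as a camera call. They do not tell look-alikes from the thing itself.
- manip.cut_out(picture, query): "pixels" (400x640 bool, what is visible of it).
- manip.tip_of(picture, query): "position" ([x, y, z] in m, in the coordinates of the camera as it stood for that picture, good to about 4 mm: a listed point, or the origin of a listed thing).
The state is a dict: "time_s": time; "qpos": joint angles; "dq": joint speeds; "tau": joint torques, N m; "tool_pos": TCP position; "orientation": TCP orientation; "wrist_force": force on the tool from outside, world axes, zero at the start; "torque": the same for the moment, N m; "finger_gap": finger opening in m.
Only numpy, scipy, OpenCV 4.12 (cv2) and the standard library are available. Lean on these libraries where they do the work, as an engineer would, in place of code of your own. Each camera call takes 0.05 s, during which the arm holds its last target.

TASK

Get the covered dish that lies on the metal stage frame ready for the microscope: with a fingertip, swing the little steel clip out of the way of the round seat, slide the dish across the frame until it drops in and lies flat in the seat, then swing the clip back over its lid until it meets its stop. Only push, gently and with the fingers: the lid is merely laid on, so do not pinch, lift or tip anything, and leave everything else where it is.

Things in the scene. Friction and masses are not known exactly. Their poses are not given: they have to be found in the camera images.
- frame: Dark grey metal microscope stage frame, 140 mm (its x) by 240 mm (its y), on rubber feet; it does not move. Origin at the centre of its underside on the worktop; its flat deck is 22 mm above the origin. Its -y half has a round seat, a recess 66.6 mm in diameter and 7 mm deep, whose floor has a 50 mm glass window, flush with it; the +y half is plain deck. Two 5 mm stop pins, 10.5 mm high, stand beside the clip's pivot, which rises 8 mm (with its screw 16 mm) above the deck.
- seat (a point): Centre of the floor of the round seat, 7 mm below the deck, at frame x 0, y -65 mm; axes as the frame's.
- dish: Covered round plastic dish, 64 mm in diameter and 13 mm tall, 18 to 31 g, lying on the plain +y half of the deck. Origin at the centre of its underside, z up. Seated, its lid stands 6 mm above the deck; unseated, 13 mm above it, too high for the clip to pass.
- clip_pivot (a point): Pivot axis of the clip at deck height, at frame x +54 mm, y -65 mm.
- clip_pin (a point): Upright steel finger pin near the clip's free end, 9 mm in diameter, 38 mm from the pivot axis; it rises from the clip's strip to 28 mm above the deck. This point is on the pin's axis, 20 mm above the deck; push the pin sideways here. The clip is a flat strip 10 mm wide, 43 mm from pivot to end; its top is 11 mm and the pad under its tip 7.4 mm above the deck.
- clip (a joint): Angle of the clip, rad. 0: shut against its stop, pointing from its pivot along the frame's -x over the seat. It grows counter-clockwise seen from above, to 1.65 at the open stop, where it points along the frame's -y, clear of the seat (it clears the dish from about 1.0). It stays where it is left; about 1 N at the pin moves it.
- forceps: Not part of the job: steel forceps, 13x126x9 mm, lying on the worktop on the robot's side of the frame.
- vial: Not part of the job: amber vial with orange cap, 15 mm across, 44 mm tall, standing on the worktop on the far side of the frame.
- spare_dish: Not part of the job: a spare covered dish (64x13 mm) on the worktop to the left of the frame, the lower of a pile of two.
- spare_dish_top: Not part of the job: the spare dish on top of it.
- timer: Not part of the job: white bench timer, 52x66x20 mm, to the left.
- marker: Not part of the job: marker pen, 12x121x13 mm, to the left.
Not all that is in view belongs to the job. Leave any blue look-alike of the dish alone.

How it is judged (in metres and radians):
On the way, in this order (a step that is already met when the one before it is completed fails the run):
1. the clip is swung clear of the seat while the dish is still out of it (value of joint clip above 1 rad and z of dish in the frame of seat above 0.005 m), for 0.1 s.
2. the dish has dropped in and lies flat in the seat, the clip still aside (horizontal distance between dish and seat below 0.004 m and z of dish in the frame of seat below 0.002 m and angle between dish's own z axis and vertical below 0.04 rad and value of joint clip above 0.8 rad), for 0.2 s.
3. the clip is back over the lid of the seated dish (horizontal distance between dish and seat below 0.004 m and z of dish in the frame of seat below 0.002 m and angle between dish's own z axis and vertical below 0.04 rad and value of joint clip below 0.2 rad), for 0.2 s.
At the end, for the whole second after the job is handed in: The dish lies flat in the seat (centre within 4 mm of the seat's, underside within 2 mm of its floor, tilt below 0.04 rad) at rest, and the clip is over it, within 0.2 rad of its shut stop (all of step 3 and linear speed of dish below 0.01 m/s); the robot touches nothing.
It fails at once if the dish is lifted more than 8 mm off the deck (z of dish in the frame of frame above 0.03 m).
It fails at once if the dish is tipped by more than 0.35 rad (20 degrees) (angle between dish's own z axis and vertical above 0.35 rad).
It fails at once if the dish is pinched or pushed with more than 25 N (contact force between the fingers and dish above 25 N).
It fails at once if the clip or frame is pinched or pushed with more than 25 N (contact force between the fingers and frame above 25 N).
It fails at once if a bystander is moved more than 20 mm (distance of any of forceps, vial, spare_dish, spare_dish_top, timer, marker from where it was at the start of the episode above 0.02 m).
It also fails if it takes over 58 s, if anything falls off the work surface, if the arm or the gripper's body presses on something with over 40 N, if the wrist force passes 120 N, or if a joint passes its speed limit or range.

## Working session

There is one attempt and no reset: what is moved stays moved. The work goes in short steps, Python scripts to look and compute and a tool call to move; the robot and the scene stay as the last step left them, time stands still between calls to the robot, and variables do not carry over. Pictures are saved under pics/ and viewed, and the job is handed in when it is done.

Besides the shell and the picture viewer there is one more tool, called after ">>>" in YAML: its name, and indented under it one key for each argument. drive_tool: Moves the arm, as the interface text tells. Its arguments: {"type":"object","properties":{"steps":{"type":"array"},"jaw":{"type":"number"}},"required":["steps"]}

```bash
mkdir -p pics; ls
cat > h.py <<'E'
from rig import manip
import numpy as np, cv2
def world(pic,p): return np.array(pic["R"]).T@(np.array(p)-np.array(pic["t"]))
def proj(pic,X):
    c=np.array(pic["R"])@np.array(X)+np.array(pic["t"]); return pic["fx"]*c[0]/c[2]+pic["cx"],pic["fy"]*c[1]/c[2]+pic["cy"]
def onz(pic,u,v,z):
    R=np.array(pic["R"]);d=R.T@np.array([(u-pic["cx"])/pic["fx"],(v-pic["cy"])/pic["fy"],1]);o=-R.T@np.array(pic["t"])
    return o+d*(z-o[2])/d[2]
E
python3 - <<'E'
from h import *
np.set_printoptions(precision=4,suppress=True)
print(manip.sense())
for n in ["top","side"]:
    p=manip.get_image(n); cv2.imwrite(f"pics/{n}0.png",p["color"])
    print(n,p["fx"],-np.array(p["R"]).T@np.array(p["t"]))
    for q in ["frame","seat","dish","clip_pivot","clip_pin","forceps","vial","spare_dish","timer","marker"]:
        try:
            for r in manip.tip_of(p,q)[:3]: print(q,round(r["conf"],2),world(p,r["position"]),np.round(proj(p,world(p,r["position"]))))
        except Exception as e: print(q,e)
E
```

```text
pics
{'time_s': 0.0, 'qpos': array([-66.8909,  29.1258, -13.6081,  86.0073,   7.2034,  65.8284,
        -8.872 ]), 'dq': array([-0.0937,  0.0234, -0.0559,  0.0399,  0.043 , -0.1264, -0.0175]), 'tau': array([  0.0015, -62.0603,  -2.1855, -24.9657,   0.0129,   0.0117,
        -0.    ]), 'tool_pos': array([0.1834, 0.597 , 0.2304]), 'orientation': array([179.9963,   0.1025,  72.9334]), 'wrist_force': array([0.4498, 0.0983, 0.6909]), 'torque': array([-0.0071, -0.0014, -0.0128]), 'finger_gap': 0.0849011487231732}
top 412.6425005659919 [0.4514 0.176  0.9125]
frame 0.79 [0.517  0.1156 0.0019] [329. 215.]
seat 0.95 [0.5266 0.0481 0.0158] [360. 209.]
dish 0.91 [0.5022 0.1477 0.0251] [315. 221.]
dish 0.6 [ 0.5171 -0.0761  0.0009] [414. 213.]
dish 0.29 [0.6115 0.3891 0.0029] [204. 174.]
clip_pivot 0.74 [0.5763 0.0525 0.0249] [358. 186.]
clip_pin 0.55 [ 0.5198  0.1123 -0.0002] [330. 214.]
clip_pin 0.46 [0.5411 0.0389 0.043 ] [366. 202.]
forceps 0.45 [ 0.4201  0.0767 -0.0004] [347. 259.]
vial 0.42 [0.6126 0.1058 0.0029] [332. 172.]
timer 0.8 [0.6132 0.3878 0.0038] [205. 173.]
marker 0.65 [ 0.5226  0.3484 -0.0013] [223. 214.]
marker 0.36 [0.4099 0.3532 0.016 ] [219. 266.]
side 452.11404370282025 [0.4419 0.9727 0.38  ]
frame 0.71 [ 0.5224  0.1117 -0.0015] [336. 217.]
seat 0.68 [0.524  0.0525 0.0153] [337. 199.]
seat 0.26 [0.5789 0.0585 0.0223] [312. 196.]
dish 0.66 [0.5023 0.1504 0.0236] [344. 214.]
dish 0.56 [0.4147 0.3507 0.0113] [390. 274.]
dish 0.53 [ 0.5213 -0.077   0.0006] [343. 186.]
clip_pivot 0.57 [0.5797 0.0599 0.0234] [312. 196.]
clip_pivot 0.47 [0.4256 0.0781 0.0003] [382. 212.]
clip_pin 0.55 [0.5424 0.0362 0.0428] [330. 185.]
forceps 0.57 [ 0.4264  0.0765 -0.0022] [382. 212.]
vial 0.56 [0.6185 0.1088 0.0003] [291. 214.]
spare_dish 0.61 [ 0.4108  0.3597 -0.0036] [393. 285.]
timer 0.81 [0.6176 0.3879 0.0015] [258. 285.]
timer 0.3 [ 0.5226  0.353  -0.0006] [322. 277.]
marker 0.6 [0.5294 0.3558 0.0011] [317. 277.]
```

Run:
```python
import cv2
a=cv2.imread("pics/top0.png")[130:300,180:460];cv2.imwrite("pics/top0z.png",cv2.resize(a,None,fx=2.8,fy=2.8,interpolation=cv2.INTER_CUBIC))
a=cv2.imread("pics/side0.png")[140:320,200:460];cv2.imwrite("pics/side0z.png",cv2.resize(a,None,fx=3,fy=3,interpolation=cv2.INTER_CUBIC))
```

```text
(no output)
```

View pics/top0z.png

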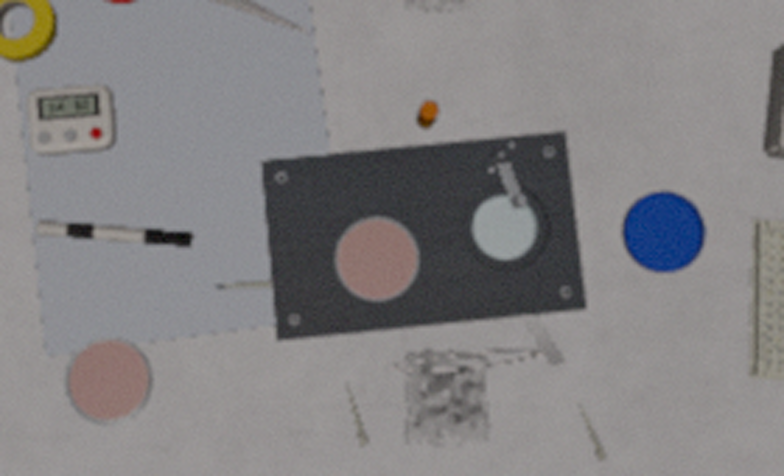

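View pics/side0z.png

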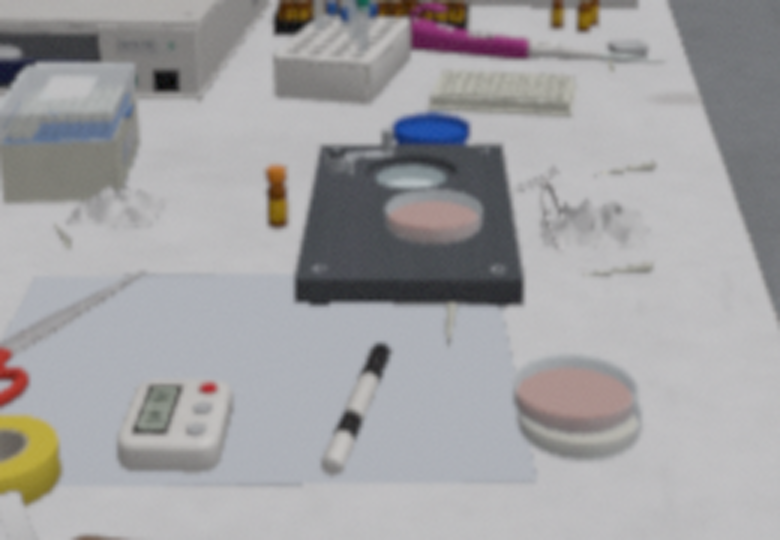

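The top view shows the frame with corners near zoomed pixels (263,161), (566,132), (585,308) and (278,339). The pink dish is at (377,259), the seat at (510,228), and the clip runs from its pivot (500,165) to its pin (518,200). The blue look-alike is off the frame at (663,231). Next I'll fit the frame pose.

```bash
cat > fit.py <<'E'
from h import *
np.set_printoptions(precision=4,suppress=True)
from scipy.optimize import least_squares
def fit(p):
    m=cv2.inRange(cv2.GaussianBlur(p["color"],(3,3),0).max(axis=2),0,95); m[:130]=0
    m=cv2.morphologyEx(m,cv2.MORPH_CLOSE,np.ones((3,3)))
    cs,_=cv2.findContours(m,cv2.RETR_EXTERNAL,cv2.CHAIN_APPROX_NONE)
    c=max(cs,key=cv2.contourArea); return c
if __name__=="__main__":
    p=manip.get_image("top"); c=fit(p)
    P=np.array([onz(p,u,v,0.022)[:2] for u,v in c[:,0]])
    r=cv2.minAreaRect((P*1000).astype(np.float32)); print(r)
    for q in ["dish","clip_pin","clip_pivot"]:
        for r in manip.cut_out(p,q)[:3]:
            v,u=np.nonzero(r["pixels"]); w=onz(p,u.mean(),v.mean(),0.035); print(q,r["conf"],len(u),u.mean(),v.mean(),w)
            (cu,cv),rad=cv2.minEnclosingCircle(np.c_[u,v].astype(np.float32)); print("   circ",onz(p,cu,cv,0.033),rad)
    print("pink/rim", onz(p,180+377/2.8,130+259/2.8,0.035))
    print("seat deck", onz(p,180+510/2.8,130+228/2.8,0.022), "pivot screw", onz(p,180+500/2.8,130+165/2.8,0.036))
E
python3 fit.py
```

```text
((217.60873413085938, 124.72210693359375), (1344.8424072265625, 172.76177978515625), 88.71870422363281)
dish 0.69 665 417.25864661654134 212.97293233082706 [ 0.5156 -0.0732  0.035 ]
   circ [ 0.5151 -0.0738  0.033 ] 14.892555236816406
clip_pin 0.52 94 361.48936170212767 193.3404255319149 [0.5597 0.0459 0.035 ]
   circ [0.5596 0.0456 0.033 ] 11.068072319030762
clip_pivot 0.97 6349 332.5151992439754 213.3600567018428 [0.5174 0.1093 0.035 ]
   circ [0.5133 0.113  0.033 ] 62.836944580078125
pink/rim [0.4985 0.1478 0.035 ]
seat deck [0.5217 0.0437 0.022 ] pivot screw [0.5692 0.0521 0.036 ]
```

Run:
```python
from h import *
np.set_printoptions(precision=4,suppress=True)
p=manip.get_image("top")
for q in ["frame"]:
    m=manip.cut_out(p,q)[0]["pixels"].astype(np.uint8)
    cs,_=cv2.findContours(m,0,1); c=max(cs,key=cv2.contourArea)
    for z in (0.022,):
        P=np.array([onz(p,u,v,z)[:2] for u,v in c[:,0]])*1000
        print(cv2.minAreaRect(P.astype(np.float32)))
# manual corners
C=np.array([onz(p,180+u/2.8,130+v/2.8,0.022)[:2] for u,v in [(263,161),(566,132),(585,308),(278,339)]])*1000
print(C, C.mean(0)); 
s=C[0]-C[1]+C[3]-C[2]; print("yaw of +y axis minus 90",np.degrees(np.arctan2(-s[0],s[1])), np.linalg.norm(C[0]-C[1]),np.linalg.norm(C[1]-C[2]))
# lines of corners screws
S=np.array([onz(p,180+u/2.8,130+v/2.8,0.022)[:2] for u,v in [(281,177),(549,152),(566,292),(294,320)]])*1000
print(S.mean(0)); s=S[0]-S[1]+S[3]-S[2]; print(np.degrees(np.arctan2(-s[0],s[1])))
b=cv2.resize(p["color"][160:230,330:400],None,fx=8,fy=8,interpolation=cv2.INTER_CUBIC);cv2.imwrite("pics/clip0.png",b)
p=manip.get_image("side")
b=cv2.resize(p["color"][170:230,290:380],None,fx=8,fy=8,interpolation=cv2.INTER_CUBIC);cv2.imwrite("pics/clip0s.png",b)
```

```text
((517.6188354492188, 111.74364471435547), (142.1041717529297, 243.3797149658203), 4.367412090301514)
[[576.5746 234.5782]
 [596.5566  -2.6671]
 [458.961  -12.5174]
 [439.3825 223.97  ]] [517.8687 110.8409]
yaw of +y axis minus 90 4.773580478706257 238.08534700387926 137.94771186202235
[517.4574 111.3676]
4.758864639148753
```

View pics/clip0.png

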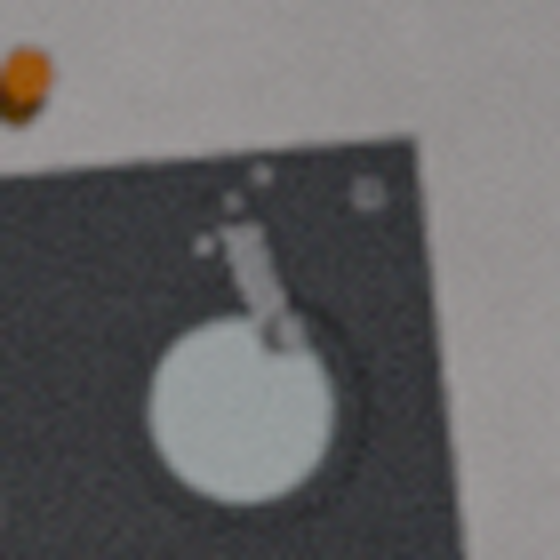

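View pics/clip0s.png

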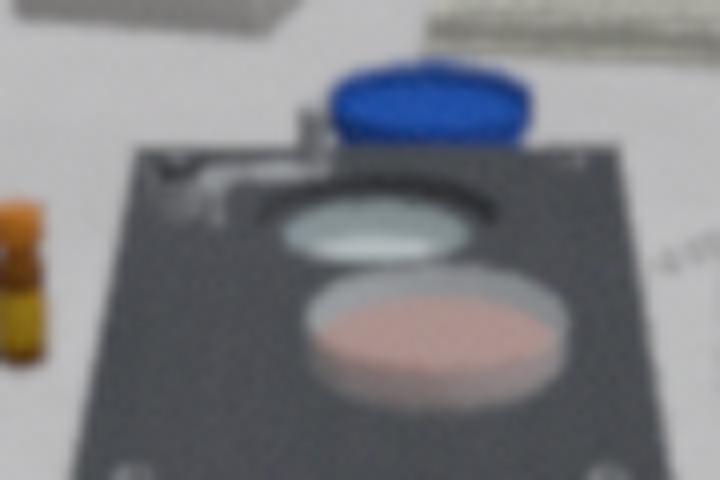

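>>> drive_tool:
  steps:
    - [18,-26,0,-3]
    - [40,-58,0,-7]
    - [64,-94,0,-12]
    - [90,-133,0,-17]
    - [116,-172,0,-22]
    - [142,-211,0,-27]
    - [168,-250,0,-32]
    - [194,-289,0,-37]
    - [220,-328,0,-42]
    - [246,-367,0,-47]
    - [272,-405,0,-52]
    - [296,-442,0,-57]
    - [318,-474,0,-61]
    - [336,-500,0,-65]
    - [348,-518,-10,-67]
    - [355,-529,-20,-68]
    - [355,-529,-40,-68]
    - [355,-529,-60,-68]
    - [355,-529,-80,-68]
    - [355,-529,-80,-68]
  jaw: -1

```text
time_s: 3.45
tool_pos: [0.5363, 0.0691, 0.1487]
orientation: [-180.0, 0.3, 5.0]
wrist_force: [-0.4, 0.9, 0.9]
finger_gap: 0.0
```

>>> drive_tool:
  steps:
    - [1,-1,-20,0]
    - [1,-1,-45,0]
    - [1,-1,-70,0]
    - [1,-1,-90,0]
    - [1,-1,-102,0]
    - [1,-1,-108,0]
    - [1,-1,-108,0]
    - [1,-1,-108,0]

```text
time_s: 4.25
tool_pos: [0.54, 0.0676, 0.0441]
orientation: [-180.0, -0.1, 4.9]
wrist_force: [-0.6, -0.3, 1.2]
finger_gap: -0.0001
```

```bash
cat > look.py <<'E'
import sys
from h import *
np.set_printoptions(precision=4,suppress=True)
n=sys.argv[1]
p=manip.get_image("top"); a=cv2.resize(p["color"][150:260,280:420],None,fx=5,fy=5,interpolation=cv2.INTER_CUBIC); cv2.imwrite(f"pics/t{n}.png",a)
p2=manip.get_image("side"); a=cv2.resize(p2["color"][130:240,270:410],None,fx=5,fy=5,interpolation=cv2.INTER_CUBIC); cv2.imwrite(f"pics/s{n}.png",a)
C=np.array([0.5176,0.1113]);c,s=np.cos(np.radians(4.75)),np.sin(np.radians(4.75));Rf=np.array([[c,s],[-s,c]])
for pp,nm in ((p,"top"),(p2,"side")):
  for q in ["dish","clip_pin"]:
    for r in manip.tip_of(pp,q)[:2]:
      w=world(pp,r["position"]); print(nm,q,round(r["conf"],2),w,"frame",Rf@(w[:2]-C)*1000)
st=manip.sense(); print(st["time_s"],st["tool_pos"],Rf@(st["tool_pos"][:2]-C)*1000,st["wrist_force"])
E
python3 look.py 1
```

```text
top dish 0.63 [0.5014 0.1492 0.0253] frame [-13.      39.1371]
top clip_pin 0.24 [0.4118 0.3521 0.0161] frame [-85.5253 248.732 ]
side dish 0.75 [0.5041 0.1501 0.0211] frame [-10.2368  39.8046]
side dish 0.67 [ 0.5249 -0.0767  0.0005] frame [  -8.2632 -187.9974]
side clip_pin 0.39 [0.5443 0.0399 0.0431] frame [ 20.6493 -73.4118]
4.55 [0.5396 0.0675 0.0438] [ 18.3419 -45.4393] [-0.2497 -0.4531 -0.4477]
```

View pics/t1.png

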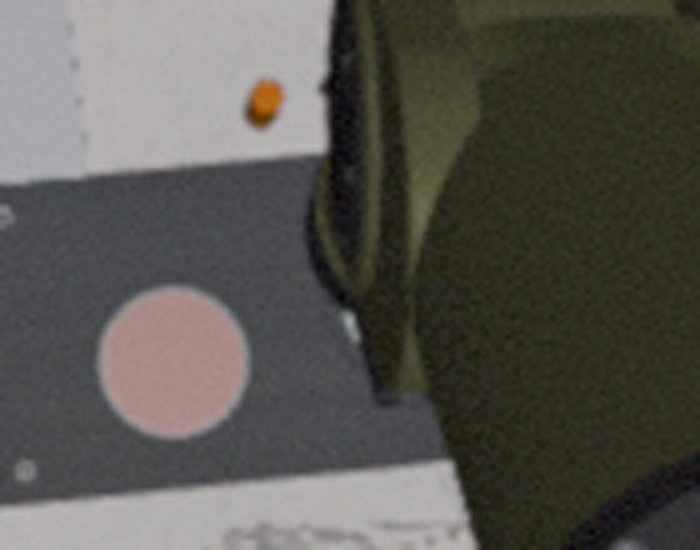

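View pics/s1.png

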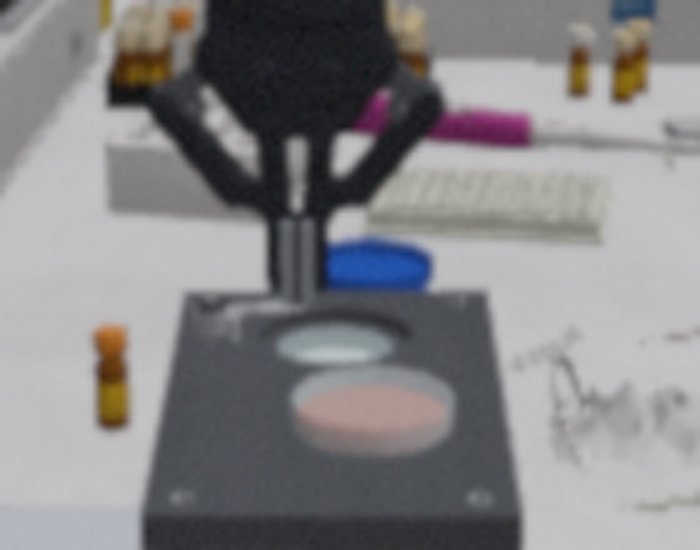

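>>> drive_tool:
  steps:
    - [-2,-2,-3,6]
    - [-4,-5,-3,12]
    - [-4,-10,-3,15]
    - [-4,-15,-3,16]
    - [-4,-17,-3,19]
    - [-4,-20,-3,22]
    - [-3,-22,-3,25]
    - [-3,-24,-3,29]
    - [-2,-27,-3,33]
    - [-1,-30,-3,37]
    - [0,-33,-3,41]
    - [1,-36,-3,46]
    - [3,-39,-3,50]
    - [4,-41,-3,54]
    - [6,-44,-3,58]
    - [8,-46,-3,63]
    - [11,-48,-3,68]
    - [13,-50,-3,72]
    - [16,-52,-3,76]
    - [18,-53,-3,80]

```text
time_s: 6.55
tool_pos: [0.5571, 0.0137, 0.0402]
orientation: [-180.0, 0.0, 85.0]
wrist_force: [-1.3, -1.0, 0.2]
finger_gap: 0.0
```

>>> drive_tool:
  steps:
    - [0,0,0,0]
    - [0,0,0,0]

```text
time_s: 6.75
tool_pos: [0.5575, 0.0143, 0.0403]
orientation: [180.0, -0.0, 84.8]
wrist_force: [-0.3, -0.1, 0.3]
finger_gap: 0.0001
```

```bash
python3 look.py 2
```

```text
top dish 0.97 [0.5023 0.1504 0.0223] frame [-12.0366  40.2488]
top dish 0.58 [ 0.5151 -0.0776  0.0029] frame [ -18.128  -188.0227]
side dish 0.83 [ 0.5201 -0.0773  0.0019] frame [ -13.0858 -188.1322]
side dish 0.64 [0.504  0.1512 0.0248] frame [-10.2499  40.896 ]
side clip_pin 0.43 [0.5736 0.0128 0.0437] frame [  47.6771 -102.8424]
7.05 [0.5574 0.0147 0.0403] [ 31.6729 -99.5979] [-0.7102 -0.1592 -0.5106]
```

View pics/s2.png

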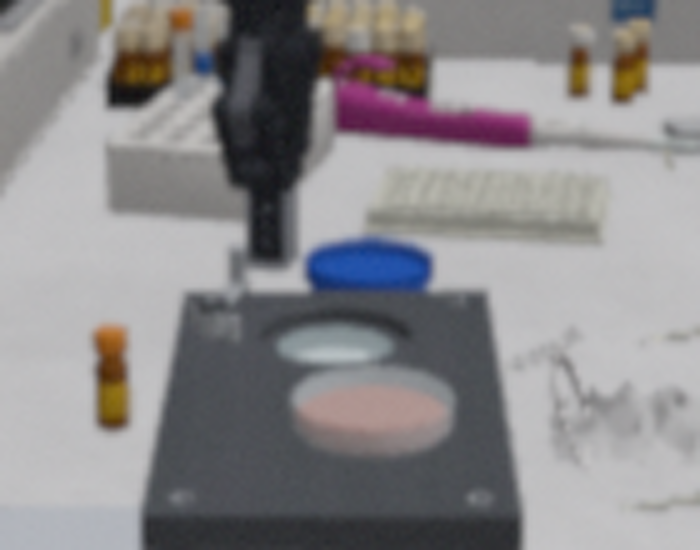

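The side view shows the clip swung aside, with its pin near (238,275) and clear of the seat. The net puts the pin at frame (47.7,-102.8), which is about 1.4 rad. The dish hasn't moved. Next I'll measure the dish and seat centres by circle fits in the same camera.

```bash
cat > dish.py <<'E'
from h import *
np.set_printoptions(precision=2,suppress=True)
C=np.array([0.5176,0.1113]);c,s=np.cos(np.radians(4.75)),np.sin(np.radians(4.75));Rf=np.array([[c,s],[-s,c]])
def pink(p,z=0.0335):
    im=p["color"].astype(int); m=((im[:,:,2]-im[:,:,0]>18)&(im[:,:,2]>100)).astype(np.uint8); 
    m[:150]=0;m[270:]=0;m[:,:280]=0;m[:,410:]=0
    m=cv2.morphologyEx(m,cv2.MORPH_OPEN,np.ones((3,3)))
    n,l,st,ce=cv2.connectedComponentsWithStats(m); i=1+np.argmax(st[1:,4])
    cs,_=cv2.findContours((l==i).astype(np.uint8),0,1); e=cv2.fitEllipse(cs[0])
    w=onz(p,*e[0],z); return e,w,Rf@(w[:2]-C)*1000
if __name__=="__main__":
    p=manip.get_image("top"); e,w,f=pink(p); print("dish",e,w*1000,f)
    w=onz(p,330+242.5/8,160+409/8,0.015); print("glass0",w*1000,Rf@(w[:2]-C)*1000)
    a=p["color"][170:260,290:400].copy(); a=cv2.resize(a,None,fx=7,fy=7,interpolation=cv2.INTER_CUBIC); cv2.imwrite("pics/d.png",a)
E
python3 dish.py
```

```text
dish ((314.09771728515625, 222.12916564941406), (26.41405487060547, 26.5783634185791), 48.86528015136719) [499.41 148.91  33.5 ] [-15.02  38.99]
glass0 [522.96  46.69  15.  ] [ -0.01 -64.83]
```

View pics/d.png

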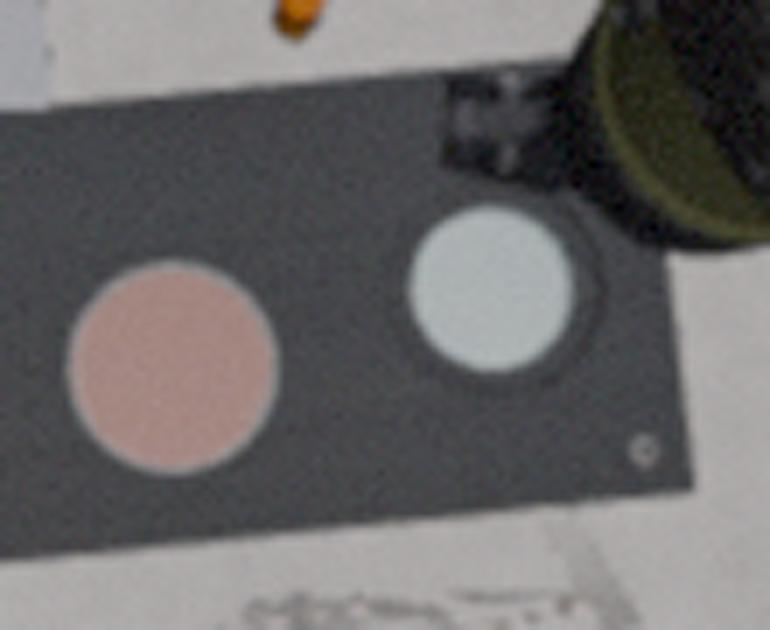

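The glass-window fit puts the seat at (0.523, 0.0467), which agrees with the frame fit. The dish is at about (0.4995, 0.1487). I'll go behind the dish with the jaw half open, so that two fingertips push it, with the tool square to the push direction (yaw 13°).

>>> drive_tool:
  steps:
    - [-4,1,3,0]
    - [-4,1,20,0]
    - [-4,2,50,0]
    - [-6,10,80,-4]
    - [-10,25,80,-10]
    - [-16,45,80,-17]
    - [-24,65,80,-24]
    - [-32,85,80,-31]
    - [-40,105,80,-38]
    - [-48,125,80,-45]
    - [-55,145,80,-52]
    - [-61,162,80,-59]
    - [-66,177,80,-65]
    - [-69,186,80,-70]
    - [-70,188,80,-72]
    - [-70,188,60,-72]
    - [-70,188,35,-72]
    - [-70,188,15,-72]
    - [-70,188,5,-72]
    - [-70,188,0,-72]
  jaw: 0

```text
time_s: 9.1
tool_pos: [0.4869, 0.2024, 0.0396]
orientation: [180.0, 0.1, 12.9]
wrist_force: [0.6, -0.1, 0.5]
finger_gap: 0.0428
```

>>> drive_tool:
  steps:
    - [0,0,-5,0]
    - [0,0,-10,0]
    - [0,0,-13,0]
    - [0,0,-14,0]
    - [0,0,-14,0]

```text
time_s: 9.6
tool_pos: [0.4875, 0.2025, 0.0264]
orientation: [-180.0, -0.0, 12.9]
wrist_force: [0.6, 0.4, -0.3]
finger_gap: 0.0427
```

```bash
python3 look.py 3; python3 -c "
from rig import manip;print(manip.sense())"
```

```text
top dish 0.86 [ 0.5174 -0.0772  0.0008] frame [ -15.8484 -187.8156]
top dish 0.61 [0.5009 0.1489 0.021 ] frame [-13.5384  38.8488]
top clip_pin 0.64 [0.571  0.0166 0.0424] frame [ 45.3332 -98.7961]
side dish 0.67 [ 0.4131  0.36   -0.0019] frame [-83.553  256.5272]
side dish 0.57 [ 0.5245 -0.0766 -0.0005] frame [  -8.6537 -187.8326]
side clip_pin 0.61 [ 0.4119  0.3617 -0.0024] frame [-84.6238 258.2809]
side clip_pin 0.41 [0.5714 0.0163 0.0443] frame [ 45.7978 -99.0944]
9.9 [0.4875 0.2025 0.0264] [-22.4673  93.3789] [ 0.0428  0.1224 -0.296 ]
{'time_s': 9.9, 'qpos': array([-26.53137339,  35.39533652,   1.99879872, 114.33531446,
        -2.29672632,  30.2935555 ,  -9.98693367]), 'dq': array([ 0.04994444,  0.04251609, -0.04366556,  0.00905137, -0.07913049,
       -0.06268936, -0.03844027]), 'tau': array([ 2.86302435e-03, -5.82569075e+01,  1.69455886e+00, -1.39251602e+01,
        7.80066970e-03,  1.53020068e-03, -1.03941957e-04]), 'tool_pos': array([0.48747732, 0.20249774, 0.02642196]), 'orientation': array([-1.79996734e+02, -1.18865398e-02,  1.29317119e+01]), 'wrist_force': array([ 0.04283584,  0.12237583, -0.29597126]), 'torque': array([ 0.01574687,  0.0272217 , -0.00350323]), 'finger_gap': 0.0425149188962315}
```

View pics/s3.png

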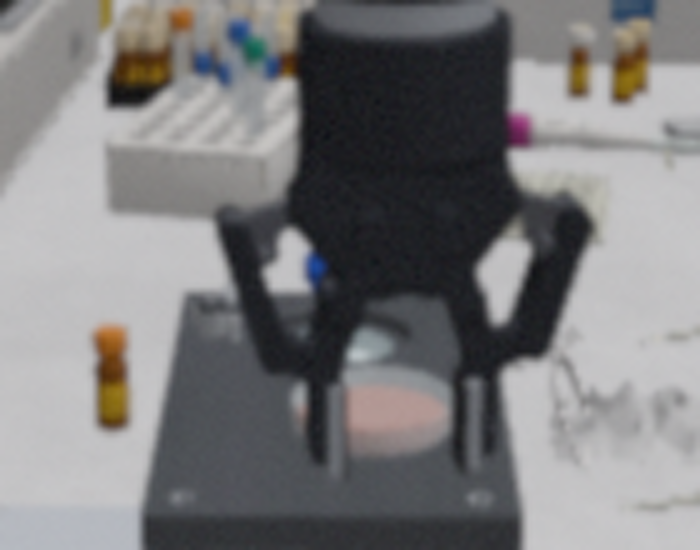

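View pics/t3.png

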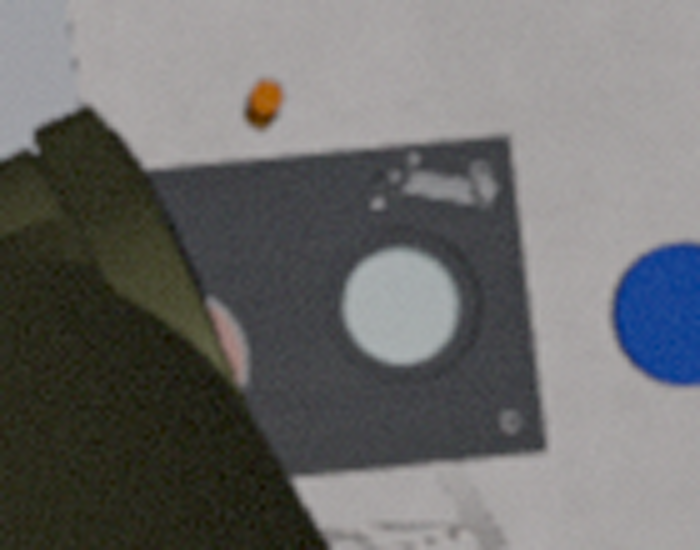

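The side view shows both fingertips just above the deck behind the dish, centred on it. The top view shows the clip clear of the seat. Pushing now.

>>> drive_tool:
  steps:
    - [1,-5,0,0]
    - [2,-10,0,0]
    - [3,-13,0,0]
    - [3.5,-15.5,0,0]
    - [4,-17.5,0,0]
    - [4.5,-19.5,0,0]
    - [5,-21.5,0,0]
    - [5.5,-24,0,0]
    - [6.5,-28,0,0]
    - [7.5,-32,0,0]
    - [8.5,-36,0,0]
    - [9.5,-40,0,0]
    - [10.5,-44,0,0]
    - [11.5,-48,0,0]
    - [12.5,-52,0,0]
    - [13,-55,0,0]
    - [13.5,-57.5,0,0]
    - [14,-59,0,0]
    - [14,-60,0,0]
    - [14,-60,0,0]

```text
time_s: 11.9
tool_pos: [0.5014, 0.1424, 0.0263]
orientation: [-180.0, 0.0, 12.9]
wrist_force: [-0.0, 0.1, 0.0]
finger_gap: 0.043
```

```bash
python3 look.py 4
```

```text
top dish 0.94 [ 0.5134 -0.0784 -0.0005] frame [ -19.9245 -188.6558]
top clip_pin 0.44 [0.5694 0.0111 0.0451] frame [  43.2922 -104.1344]
side dish 0.67 [0.5097 0.1095 0.0166] frame [-8.0376 -1.1565]
side dish 0.43 [ 0.522  -0.0749  0.0024] frame [ -10.9932 -185.881 ]
side clip_pin 0.43 [0.5702 0.0182 0.0413] frame [ 44.7594 -97.1068]
12.2 [0.5014 0.1426 0.0263] [-13.5693  32.5397] [-0.0533  0.2961 -0.2439]
```

View pics/s4.png

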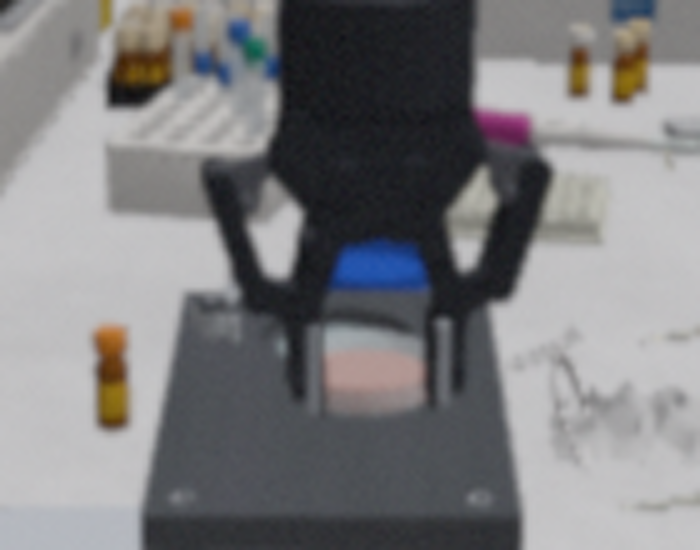

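View pics/t4.png

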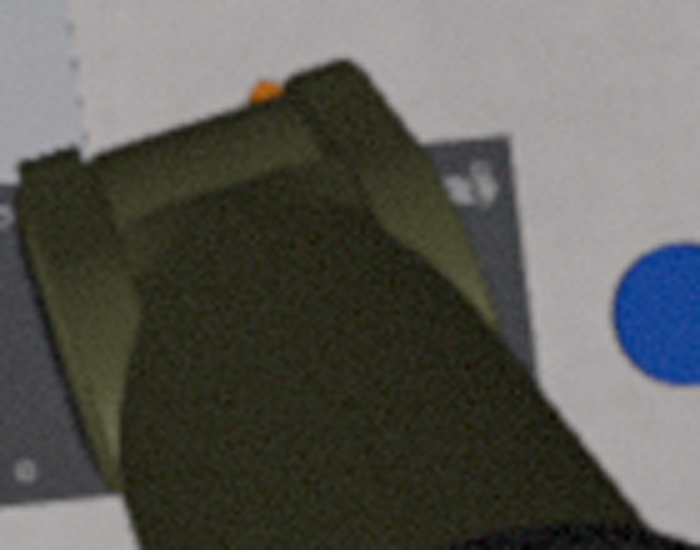

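>>> drive_tool:
  steps:
    - [0.5,-2,0,0]
    - [1,-5,0,0]
    - [2,-9,0,0]
    - [3,-13,0,0]
    - [4,-17,0,0]
    - [4.5,-21,0,0]
    - [5.5,-25,0,0]
    - [6.5,-29,0,0]
    - [7.5,-33,0,0]
    - [8.5,-37,0,0]
    - [9.5,-41,0,0]
    - [10,-44,0,0]
    - [10.5,-46,0,0]
    - [10.5,-47,0,0]
    - [10.5,-47,0,0]
    - [9,-41,0,0]
    - [7,-30,2,0]
    - [3,-10,20,0]
    - [0,15,50,0]
    - [-10,80,70,0]

```text
time_s: 14.2
tool_pos: [0.4952, 0.2039, 0.0929]
orientation: [179.9, -0.1, 12.7]
wrist_force: [1.6, -0.5, -0.7]
finger_gap: 0.0428
```

>>> drive_tool:
  steps:
    - [-5,30,10,0]
    - [-10,70,20,0]
    - [-10,80,20,0]
    - [-10,80,20,0]
  jaw: -1

```text
time_s: 14.6
tool_pos: [0.4829, 0.2881, 0.1109]
orientation: [-179.9, -0.0, 13.2]
wrist_force: [-0.1, -0.2, 0.1]
finger_gap: 0.0001
```

```bash
python3 look.py 5; python3 dish.py
```

```text
top dish 0.97 [0.5181 0.0604 0.023 ] frame [ -3.7254 -50.7583]
top dish 0.61 [ 0.5161 -0.0809 -0.0015] frame [ -17.4494 -191.4508]
top clip_pin 0.61 [0.5686 0.0152 0.0408] frame [  42.8634 -100.0054]
side dish 0.66 [ 0.5244 -0.0778  0.001 ] frame [  -8.9288 -188.9732]
side clip_pin 0.51 [0.5724 0.0172 0.0436] frame [ 46.7772 -98.3102]
14.9 [0.4844 0.283  0.1106] [-18.8714 173.889 ] [-0.2282  0.1431  0.8751]
dish ((354.20751953125, 213.2701873779297), (25.814952850341797, 26.539409637451172), 134.81712341308594) [517.06  62.63  33.5 ] [ -4.56 -48.46]
glass0 [522.96  46.69  15.  ] [ -0.01 -64.83]
```

View pics/d.png

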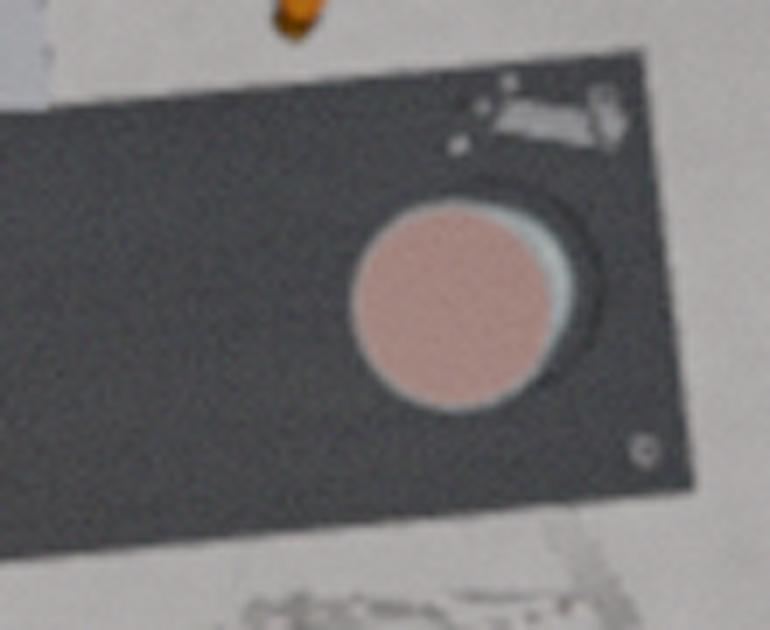

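The rim is centred near (454,304) in the crop, about 16 mm short of the seat, and the clip is still aside. I'll finish with the shut fingers' flat side, so the dish can centre itself in the recess.

>>> drive_tool:
  steps:
    - [2,-20,0,2]
    - [4,-50,0,4]
    - [6,-80,0,5]
    - [8,-110,0,7]
    - [10,-140,0,8]
    - [12,-160,-10,9]
    - [13,-170,-30,9]
    - [13,-172,-50,9]
    - [13,-172,-65,9]
    - [13,-172,-77,9]
    - [13,-172,-83,9]
    - [13,-172,-85,9]
    - [13,-172,-85,9]
    - [13,-172,-85,9]

```text
time_s: 16.35
tool_pos: [0.4975, 0.1129, 0.0264]
orientation: [180.0, -0.1, 21.9]
wrist_force: [-0.1, 0.5, -0.2]
finger_gap: -0.0005
```

```bash
python3 look.py 6
```

```text
top dish 0.89 [ 0.5182 -0.0748 -0.0024] frame [ -14.8532 -185.5052]
side dish 0.54 [0.5197 0.0617 0.0221] frame [ -1.9756 -49.5673]
side clip_pin 0.53 [0.5749 0.0132 0.0398] frame [  48.9314 -102.5407]
16.65 [0.4972 0.1128 0.0261] [-20.1544   3.2068] [ 0.549  -0.3271  1.0345]
```

View pics/s6.png

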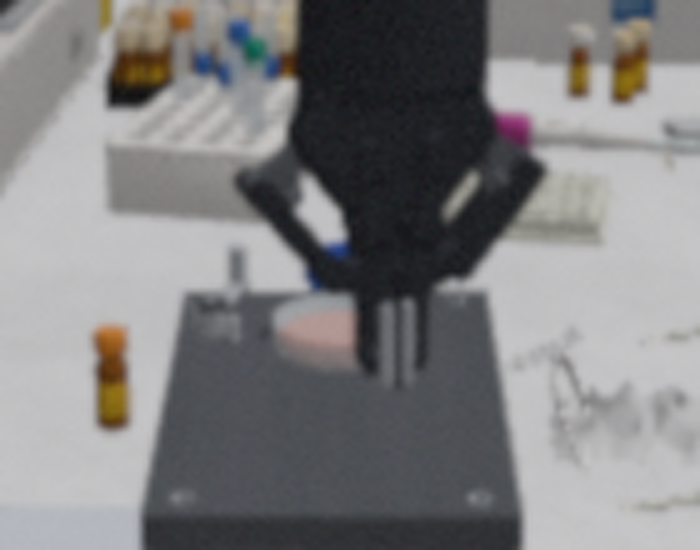

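>>> drive_tool:
  steps:
    - [1,-3,0,0]
    - [2,-6,0,0]
    - [3,-8,0,0]
    - [3.5,-10,0,0]
    - [4.5,-12,0,0]
    - [5,-14,0,0]
    - [6,-16,0,0]
    - [6.5,-18,0,0]
    - [7,-19,0,0]
    - [7.5,-20,0,0]
    - [7.5,-21,0,0]
    - [8,-22,0,0]
    - [8.5,-23,0,0]
    - [8.5,-23.5,0,0]
    - [9,-24,0,0]
    - [9,-24.5,0,0]
    - [9.5,-25,0,0]
    - [9.5,-25.5,0,0]
    - [9.5,-26,0,0]
    - [9.5,-26,0,0]

```text
time_s: 18.65
tool_pos: [0.5066, 0.0866, 0.0258]
orientation: [180.0, 0.0, 21.9]
wrist_force: [-0.4, -0.6, 0.2]
finger_gap: -0.0
```

```bash
python3 look.py 7
```

```text
side dish 0.72 [0.5265 0.0495 0.0135] frame [  3.7458 -62.3379]
side dish 0.42 [ 0.5199 -0.078   0.0016] frame [ -13.3521 -188.7956]
side clip_pin 0.53 [0.5734 0.0155 0.0423] frame [  47.6809 -100.1335]
18.95 [0.5066 0.0868 0.0258] [-12.9703 -23.5323] [ 0.3152 -0.6493 -0.031 ]
```

View pics/s7.png

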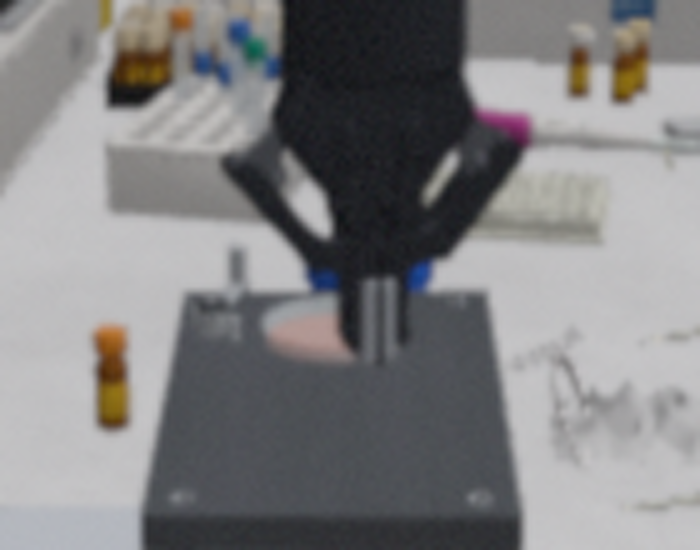

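The dish looks lower and may have dropped in. I'll back off to check.

>>> drive_tool:
  steps:
    - [-1,3,0,0]
    - [-4,10,0,0]
    - [-6,18,10,0]
    - [-8,30,40,0]
    - [-10,60,70,0]
    - [-12,110,80,0]
    - [-14,155,80,0]
    - [-14,190,80,0]
    - [-14,195,80,0]
    - [-14,195,80,0]

```text
time_s: 19.95
tool_pos: [0.4917, 0.2838, 0.1062]
orientation: [-180.0, -0.0, 22.1]
wrist_force: [0.8, -0.8, 0.3]
finger_gap: 0.0003
```

```bash
python3 look.py 8; python3 dish.py
```

```text
top dish 0.95 [ 0.515  -0.0785  0.0003] frame [ -18.3189 -188.8919]
top dish 0.59 [0.5275 0.0484 0.0154] frame [  4.7062 -63.5131]
top clip_pin 0.61 [0.5701 0.0114 0.0435] frame [  44.0127 -103.8576]
side dish 0.48 [ 0.5204 -0.0796 -0.0006] frame [ -13.0387 -190.4998]
side clip_pin 0.62 [0.57   0.0155 0.0413] frame [ 44.2795 -99.8234]
20.25 [0.493  0.2803 0.106 ] [-10.5695 170.4184] [-0.3171  0.2305 -0.5788]
dish ((359.9059143066406, 210.6384735107422), (25.815353393554688, 26.507394790649414), 126.89210510253906) [522.54  50.2   33.5 ] [ -0.14 -61.3 ]
glass0 [522.96  46.69  15.  ] [ -0.01 -64.83]
```

View pics/d.png

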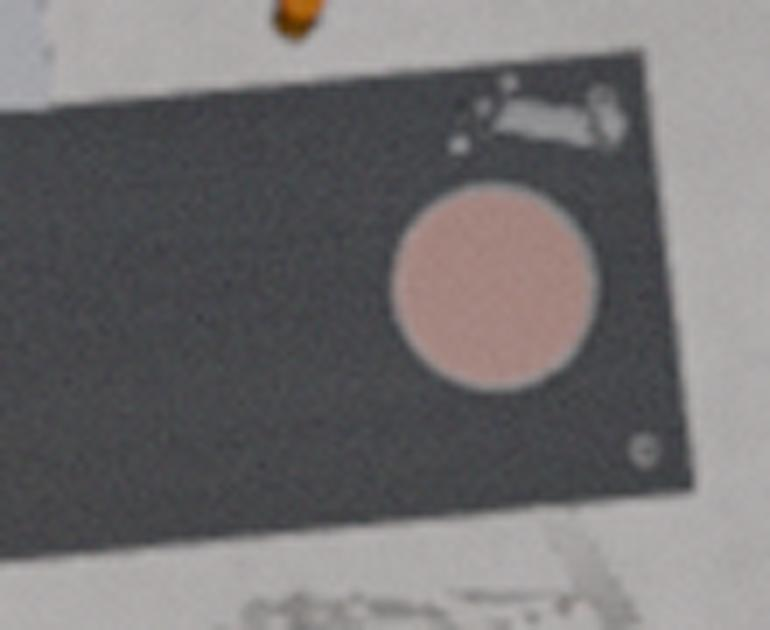

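View pics/s8.png

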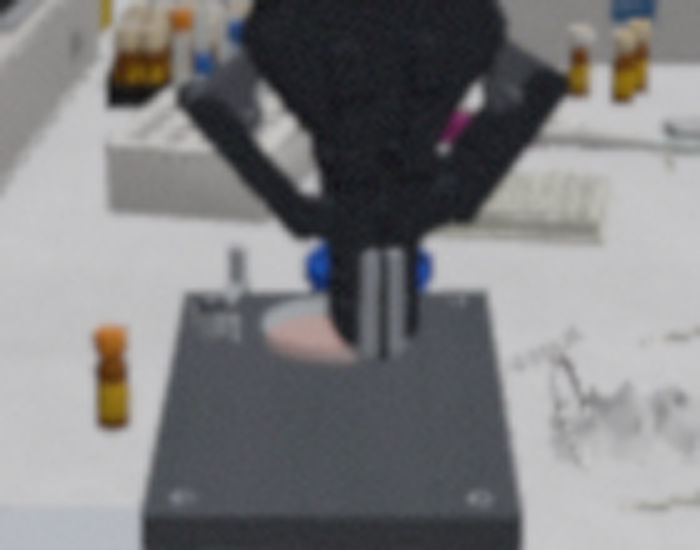

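Run:
```python
from h import *
np.set_printoptions(precision=1,suppress=True)
p=manip.get_image("top");s=manip.get_image("side")
for z in (.028,.035):
  print(z,onz(p,290+495/7,170+286.5/7,z)*1000, proj(p,(.523,.0467,z)))
im=p["color"].copy()
im=cv2.resize(im[170:260,290:400],None,fx=7,fy=7,interpolation=cv2.INTER_CUBIC)
ims=cv2.resize(s["color"][170:230,300:380],None,fx=9,fy=9,interpolation=cv2.INTER_CUBIC)
t=np.linspace(0,2*np.pi,73)
for z,col in ((.028,(0,255,0)),(.035,(0,0,255))):
  for a in t:
    X=(.523+.032*np.cos(a),.0467+.032*np.sin(a),z)
    u,v=proj(p,X); cv2.circle(im,(int((u-290+.5)*7),int((v-170+.5)*7)),1,col,-1)
    u,v=proj(s,X); cv2.circle(ims,(int((u-300+.5)*9),int((v-170+.5)*9)),1,col,-1)
cv2.imwrite("pics/o1.png",im);cv2.imwrite("pics/o2.png",ims)
```

```text
0.028 [522.3  47.7  28. ] (np.float64(361.1587554013297), np.float64(210.61403210887326))
0.035 [521.8  48.7  35. ] (np.float64(361.6264643467057), np.float64(210.34332124578026))
```

View pics/o1.png

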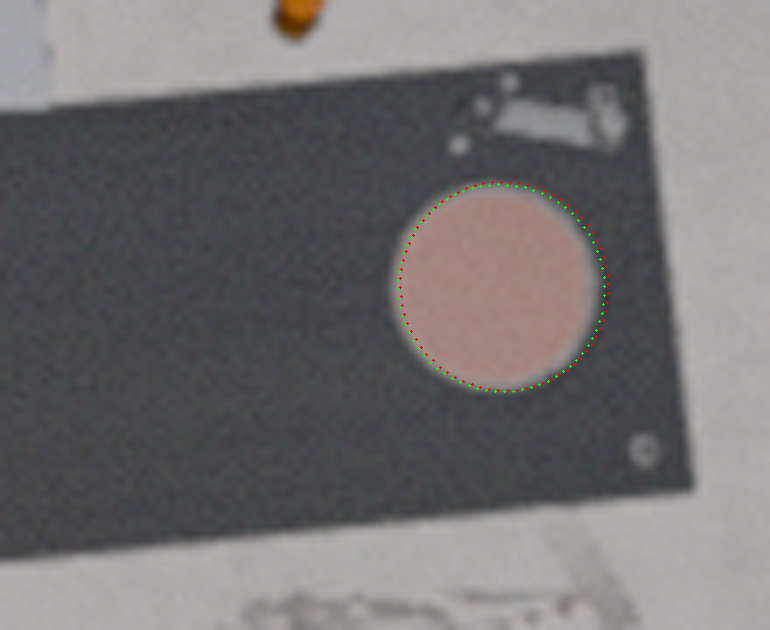

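View pics/o2.png

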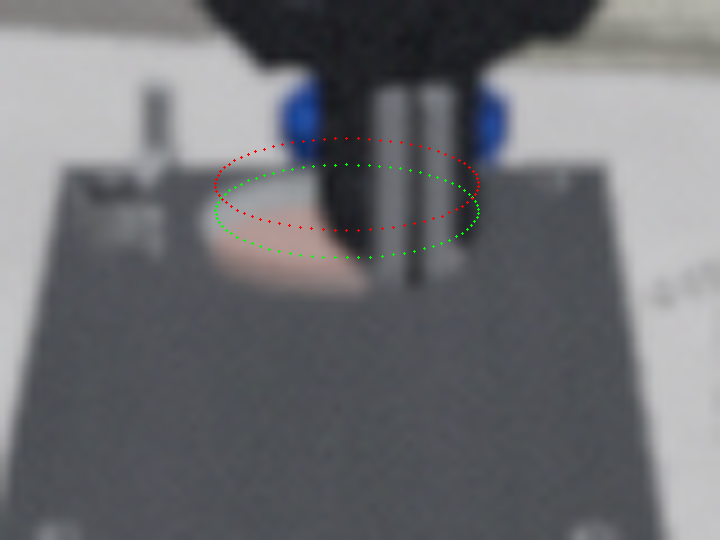

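>>> drive_tool:
  steps:
    - [-25,0,25,0]
    - [-50,0,50,0]
    - [-80,0,80,0]
    - [-100,0,100,0]
    - [-100,0,100,0]

```text
time_s: 20.9
tool_pos: [0.3913, 0.2827, 0.2086]
orientation: [-179.9, -0.2, 22.1]
wrist_force: [0.5, 0.7, 0.7]
finger_gap: -0.0003
```

```bash
cat > ov.py <<'E'
from h import *
s=manip.get_image("side")
ims=cv2.resize(s["color"][165:245,290:390],None,fx=7,fy=7,interpolation=cv2.INTER_CUBIC)
cv2.imwrite("pics/o3raw.png",ims.copy())
t=np.linspace(0,2*np.pi,91)
def dot(X,col):
    u,v=proj(s,X); cv2.circle(ims,(int((u-290+.5)*7),int((v-165+.5)*7)),1,col,-1)
for a in t:
    dot((.523+.032*np.cos(a),.0467+.032*np.sin(a),.028),(0,255,0))
    dot((.523+.0333*np.cos(a),.0467+.0333*np.sin(a),.022),(0,255,255))
C=np.array([0.5176,0.1113]);c,s_=np.cos(np.radians(4.75)),np.sin(np.radians(4.75))
for k in np.linspace(-1,1,60):
    for fx,fy in ((70*k,-120),(70*k,120),(70,120*k),(-70,120*k)):
        dot((C[0]+(c*fx-s_*fy)/1000,C[1]+(s_*fx+c*fy)/1000,.022),(255,0,255))
cv2.imwrite("pics/o3.png",ims)
E
python3 ov.py
```

```text
(no output)
```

View pics/o3.png

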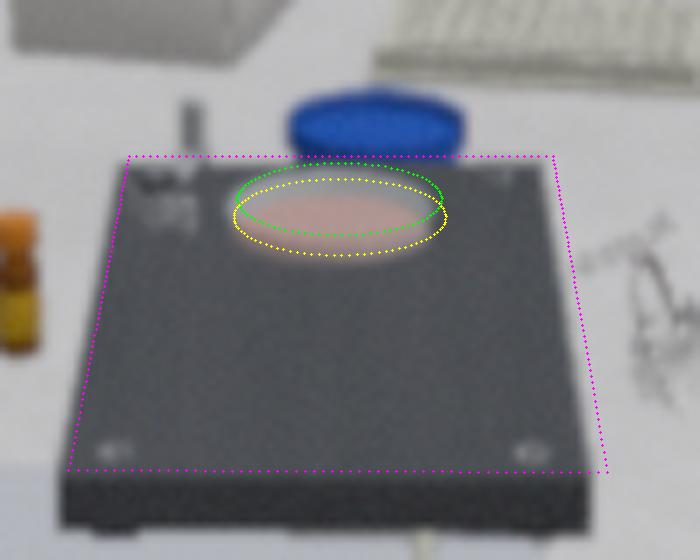

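View pics/o3raw.png

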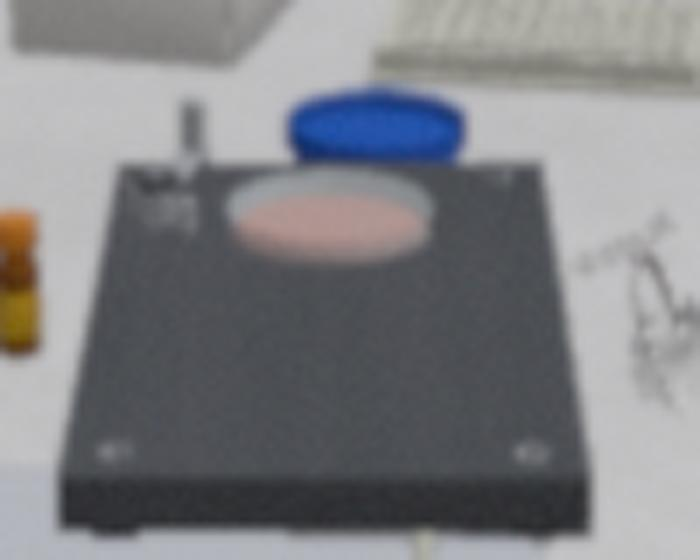

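In the side view the overlay is offset by a constant (+9,-7) px against the frame edges. With that removed, the lid matches the seated outline: level, rim from (226,205) to (434,205), back edge at y≈168. So the dish is seated. Next is closing the clip from its outer side.

>>> drive_tool:
  steps:
    - [10,-14,0,3]
    - [25,-34,0,8]
    - [42,-56,0,14]
    - [60,-78,0,20]
    - [78,-102,0,26]
    - [96,-126,0,32]
    - [114,-150,0,38]
    - [132,-174,0,44]
    - [150,-197,0,49]
    - [168,-219,0,54]
    - [184,-240,0,58]
    - [198,-257,0,61]
    - [207,-268,0,63]
    - [210,-272,-10,63]
    - [210,-272,-30,63]
    - [210,-272,-60,63]
    - [210,-272,-90,63]
    - [210,-272,-110,63]
    - [210,-272,-120,63]
    - [210,-272,-120,63]

```text
time_s: 22.95
tool_pos: [0.6014, 0.0099, 0.0836]
orientation: [-179.8, 0.0, 84.9]
wrist_force: [0.1, -0.1, 1.1]
finger_gap: 0.0003
```

```bash
python3 look.py 9; python3 dish.py
```

```text
top dish 0.83 [0.5241 0.0498 0.0174] frame [  1.4086 -61.8112]
top dish 0.73 [ 0.5166 -0.0762 -0.0011] frame [ -16.5407 -186.8029]
side dish 0.89 [0.5288 0.0487 0.0157] frame [  5.9538 -63.3099]
side dish 0.76 [ 0.5227 -0.0771  0.001 ] frame [ -10.5652 -188.1908]
side clip_pin 0.41 [0.5741 0.0131 0.0395] frame [  48.1369 -102.5586]
23.25 [0.6033 0.0098 0.0869] [  76.9913 -108.2902] [-0.0509 -0.1796 -1.0955]
dish ((359.91204833984375, 210.63363647460938), (25.81720542907715, 26.50411033630371), 129.31361389160156) [522.55  50.19  33.5 ] [ -0.13 -61.31]
glass0 [522.96  46.69  15.  ] [ -0.01 -64.83]
```

View pics/s9.png

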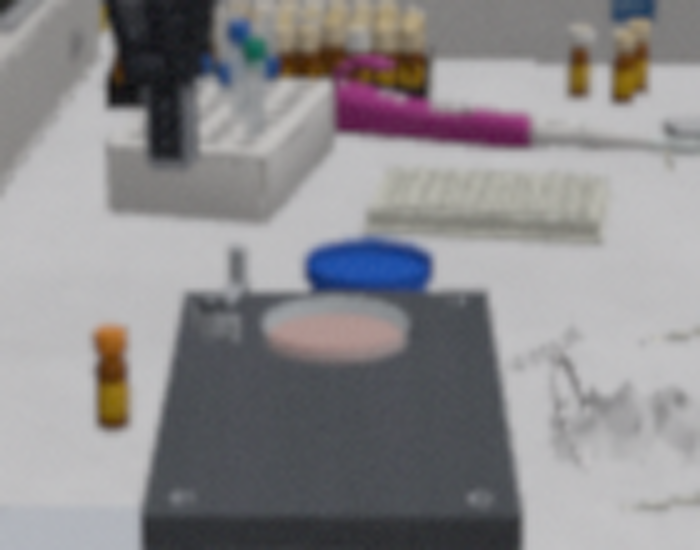

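The net now gives the dish's underside at z≈0.016, where the seat floor is 0.015, so it's seated. The pin stands at (238,270) and the fingers are clear beyond it. Lowering.

>>> drive_tool:
  steps:
    - [0,0,-15,0]
    - [0,0,-30,0]
    - [0,0,-40,0]
    - [0,0,-46,0]
    - [0,0,-46,0]
    - [0,0,-46,0]

```text
time_s: 23.9
tool_pos: [0.6029, 0.0098, 0.0402]
orientation: [180.0, -0.0, 84.9]
wrist_force: [0.2, 0.3, 0.1]
finger_gap: 0.0001
```

Run:
```python
from h import *
C=np.array([0.5176,0.1113]);c,s=np.cos(np.radians(4.75)),np.sin(np.radians(4.75))
st=manip.sense();x0=st["tool_pos"];print(x0,st["orientation"][2])
for th in [1.4,1.3,1.2,1.1,1.0,.9,.8,.7,.6,.5,.4,.3,.2,.1,.05,0,-.05]:
    f=np.array([54-38*np.cos(th)+15.5*np.sin(th),-65-38*np.sin(th)-15.5*np.cos(th)])
    w=np.array([c*f[0]-s*f[1],s*f[0]+c*f[1]])+C*1000-x0[:2]*1000; print(th,w.round(1),round(np.degrees(th)+4.75-st["orientation"][2],1))
```

```text
[0.60294498 0.00977653 0.04020048] 84.93528366917701
1.4 [-14.   2.] 0.0
1.3 [-18.   1.] -5.7
1.2 [-22.1   0.4] -11.4
1.1 [-26.2   0.2] -17.2
1.0 [-30.3   0.4] -22.9
0.9 [-34.3   1. ] -28.6
0.8 [-38.3   2. ] -34.3
0.7 [-42.2   3.4] -40.1
0.6 [-45.8   5.2] -45.8
0.5 [-49.3   7.4] -51.5
0.4 [-52.6   9.8] -57.3
0.3 [-55.6  12.6] -63.0
0.2 [-58.3  15.7] -68.7
0.1 [-60.7  19.1] -74.5
0.05 [-61.8  20.8] -77.3
0 [-62.7  22.6] -80.2
-0.05 [-63.6  24.5] -83.1
```

>>> drive_tool:
  steps:
    - [-4,1,0,0]
    - [-8,2,0,0]
    - [-12,2,0,0]
    - [-14,2,0,0]
    - [-18,1,0,-6]
    - [-22,0.5,0,-11]
    - [-26,0,0,-17]
    - [-30,0.5,0,-23]
    - [-34,1,0,-29]
    - [-38,2,0,-34]
    - [-42,3.5,0,-40]
    - [-46,5,0,-46]
    - [-49.5,7.5,0,-51]
    - [-52.5,10,0,-57]
    - [-55.5,12.5,0,-63]
    - [-58.5,15.5,0,-69]
    - [-60.5,19,0,-74]
    - [-62,21,0,-77]
    - [-62.5,22.5,0,-80]
    - [-62.5,22.5,0,-80]

```text
time_s: 25.9
tool_pos: [0.54, 0.0325, 0.0399]
orientation: [180.0, -0.0, 4.9]
wrist_force: [0.1, 0.2, 0.2]
finger_gap: -0.0003
```

```bash
python3 look.py 10; python3 ov.py
```

```text
top dish 0.63 [0.5255 0.0473 0.0147] frame [  2.5743 -64.4279]
top dish 0.59 [0.5765 0.0521 0.021 ] frame [ 53.7808 -63.8309]
top clip_pin 0.62 [0.5392 0.0459 0.043 ] frame [ 16.0795 -66.9817]
side dish 0.77 [ 0.5215 -0.0785 -0.0015] frame [ -11.8691 -189.4473]
side dish 0.52 [0.5298 0.052  0.015 ] frame [  7.2229 -60.0774]
side clip_pin 0.59 [0.5389 0.0498 0.0399] frame [ 16.1369 -63.0102]
26.2 [0.5402 0.0322 0.0398] [ 15.9317 -80.7157] [-0.1065 -0.2093  0.4084]
```

View pics/o3raw.png

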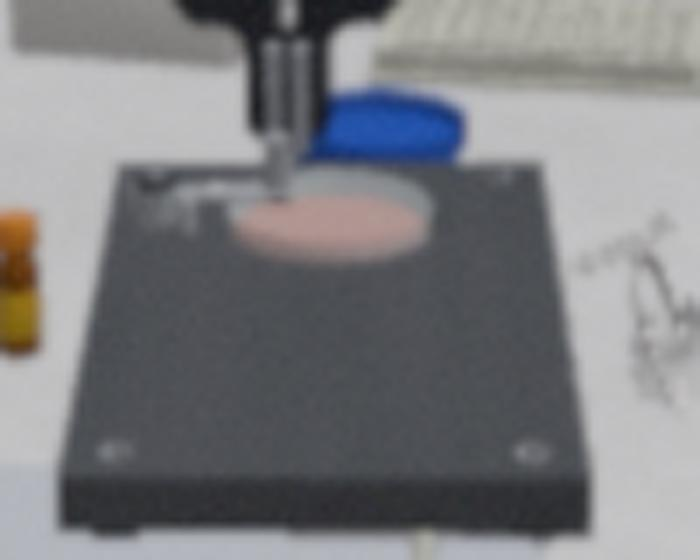

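The clip lies over the lid at about 0 rad. I'll nudge it a little further to meet the stop and watch the force.

>>> drive_tool:
  steps:
    - [0,0.5,0,0]
    - [0,1,0,0]
    - [0,1.5,0,0]
    - [0,1.5,0,0]

```text
time_s: 26.65
tool_pos: [0.54, 0.0334, 0.0398]
orientation: [180.0, 0.0, 4.9]
wrist_force: [-0.7, -2.7, 0.8]
finger_gap: 0.0001
```

The reaction rose to 2.7 N and the motion stalled, so the clip is at its stop. I'll back off and check.

>>> drive_tool:
  steps:
    - [0,-3,0,0]
    - [0,-10,0,0]
    - [0,-18,5,0]
    - [0,-25,30,0]
    - [0,-35,70,0]
    - [0,-60,110,0]
    - [0,-100,130,0]
    - [0,-140,140,0]
    - [0,-165,140,0]
    - [0,-165,140,0]

```text
time_s: 27.65
tool_pos: [0.5394, -0.1372, 0.1811]
orientation: [179.8, -0.1, 4.5]
wrist_force: [0.9, -0.6, -0.3]
finger_gap: 0.0003
```

```bash
python3 look.py 11; python3 ov.py; python3 dish.py
```

```text
top dish 0.89 [0.5262 0.048  0.0177] frame [  3.3058 -63.802 ]
top dish 0.84 [ 0.5193 -0.0776 -0.0002] frame [ -13.9769 -188.437 ]
top clip_pin 0.4 [0.5388 0.048  0.0441] frame [ 15.861 -64.813]
side dish 0.88 [0.5288 0.0492 0.0166] frame [  6.0159 -62.8204]
side dish 0.59 [ 0.5226 -0.076   0.0003] frame [ -10.5038 -187.0383]
side clip_pin 0.54 [0.5402 0.0484 0.0404] frame [ 17.298  -64.5369]
side clip_pin 0.31 [0.6157 0.108  0.0019] frame [ 97.4871 -11.3761]
27.95 [ 0.5402 -0.1299  0.1796] [   2.5284 -242.2174] [0.8056 0.661  0.4381]
dish ((359.8829040527344, 211.5451202392578), (24.3195743560791, 26.70000648498535), 97.60614776611328) [520.59  50.31  33.5 ] [ -2.07 -61.03]
glass0 [522.96  46.69  15.  ] [ -0.01 -64.83]
```

View pics/d.png

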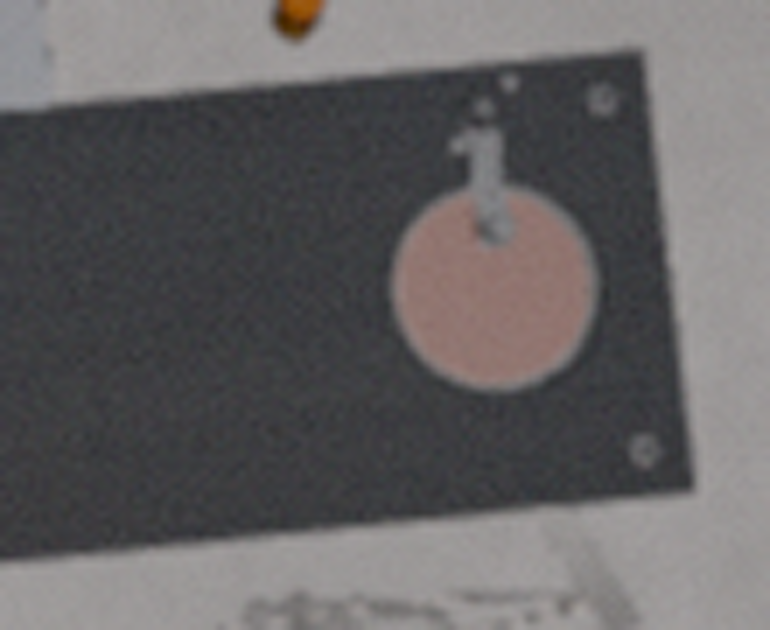

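View pics/o3raw.png

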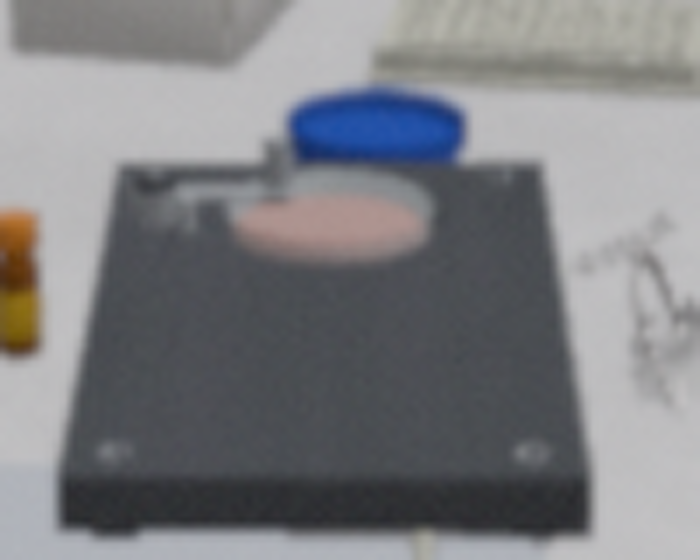

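The clip lies over the lid against its stop pin (pin at frame (16,-65), about 0 rad). The dish has the same outline as before, and the fingers are clear. I'll let the arm settle, then hand in.

>>> drive_tool:
  steps:
    - [0,0,0,0]
    - [0,0,0,0]
    - [0,0,0,0]

```text
time_s: 28.35
tool_pos: [0.5402, -0.131, 0.1798]
orientation: [-180.0, 0.0, 5.0]
wrist_force: [0.5, -0.2, 0.9]
finger_gap: -0.0004
```

```bash
python3 -c "
from rig import manip
print(manip.close_job())"
```

```text
the job is handed in; nothing more can be done
None
```

The dish is seated flat, with the clip back over its lid at the stop. I handed the job in at about 28 s; no verdict is reported.

**What I did:** I pushed the clip's pin open to about 1.4 rad. Then I slid the dish with two half-open fingertips to about 16 mm from the seat and pushed it in with the shut fingers. Last, I swung the clip back until its stop pushed back with about 2.7 N, and withdrew the arm.

**Last checks:**
- **Dish:** The networks put its underside at z 0.0166–0.0177 m, against 0.015 m for the seat floor. The side view matches a level, seated lid, and the clip passed over it freely.
- **Clip:** Its pin was found at frame (16, -65) mm, which is about 0 rad.
- **Bystanders:** The vial looked unmoved. I did not measure any of the bystanders again.

**Checks that disagreed:**
- **Dish position:** The networks put the dish 3.5 mm (top view) and 6.4 mm (side view) from the seat centre. The pink-area fit gave 4.5 mm, though part of the lid was hidden by the clip and it assumed the unseated lid height. I relied on the rim fit, done just before closing the clip, which gave about 1.2 mm.
- **Side camera:** Its overlay was off by about 1.5 pixels against the frame edges, so I corrected for that in judging the seating.

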